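# Seat the plug-in tester in the one open terminal

### The arm

A 6-joint arm with a two-finger parallel gripper is mounted at the origin on the work surface. World frame = base frame: x ahead of the robot, y to its left, z up, the work surface at z = 0. Lengths are in m, angles in degrees, forces in N, time in s.
With the tool pointing down it reaches from about 0.375 to 0.9 m from the base axis. Payload 3.1 kg.
Tool frame: the origin (TCP) lies on the centre line of the jaws, within the pads' length; the fingertips stand 19 mm ahead of it and the grasp point (between the pads) is the TCP (tips_ahead is the distance from the TCP to the fingertips, in m); z points along the fingers, y is the line along which they close (so a half turn about z gives the same grasp; the last joint's range is limited). The gripper opens to 87 mm and grips with 3 to 60 N. Pads are 19 mm wide; open, the fingers measure 117 mm over their backs; the gripper's body (75 mm by 190 mm) begins 51 mm behind the grasp point.
Start: joints at [-10.227, 30.224, 82.088, -0, 67.689, -10.227], TCP at [0.625, 0, 0.242] pointing down, gripper open.
Joint ranges: [-176.69, 176.69], [-43.24, 126.21], [12.49, 139.97], [-82, 262], [0, 151.66], [-163.58, 163.58]. Speed limits (degrees/s): [159.86, 159.86, 180, 180, 180, 180].

### API

Orientations are given as a 3x3 rotation matrix whose columns are the frame's x, y, z axes.
In Python, from rig import read_state, capture, hand_in, trace, landmark_of, tips_ahead gives the robot as it stands.
- The arm moves only by the shell command python3 -m jog 'ROWS'. ROWS is JSON, a list of rows, each an object of numbers: "tx", "ty", "tz": the shift along the tool's x, y, z in cm; "roll": the turn about the tool's z in rad; "jaw": the opening, from 0 (shut) to 1 (fully open). A call has 1 to 8 rows; each row shifts and turns the commanded pose from where the row before left it, along the tool's axes as they then stand; what a row does not reach is not made up. A row lasts 1/10 s, in which the tool goes at most 50 mm and 8.59 degrees, less where a joint would pass 70% of its speed; a pose out of reach is approached as far as the arm can. A call with a gripper value outside its range is refused whole. The fingers move at their own pace and stop on an object; the grip force is fixed at half the most. Time passes only in rows, so rows that do not move let the fingers close. It gives the time, the measured TCP pose, the force, the opening and the grip force at its end, in the units of the state.
- read_state(): the state, without advancing time (a new reading comes with each control period).
- capture(name): name is "scene" or "side" or "wrist"; returns a dict with "img" (384x512x3 uint8, red, green, blue), "vertical_fov" (degrees; the focal length in pixels is half the picture's height over the tangent of half this angle, whatever the lens; pixels are square), "cx", "cy" (the principal point, pixels), "cam_to_world" (4x4, takes a point from camera to world coordinates); the wrist camera has in their place "tool_from_camera" (4x4, takes a point from camera to tool coordinates, whose origin is the TCP and whose axes are the flange's). Camera axes: x right, y up, looking along -z (the intrinsics and any distortion apply to the point x, -y, -z); pixel columns grow to the right and rows downward; lengths in m; the calibration is good to about 2 mm. A picture is of the moment at which its call begins: read the wrist's pose just before it. There is no depth.
- hand_in(): hands the job in; it is judged then, once.
Trained networks look in the newest picture that a camera, given by its name, has taken for a name from the list of things; names that differ only in an ending like _2 or _b are one class to them, and where a whole thing is asked for, a point or a joint stands for the part that bears it (a point fixed in the world has none). Each returns a list of dicts, best first, with "p" (0 to 1); they miss things now and then, are a little off and sometimes report something else, mostly with a low value. They report only what shows in the picture. A call takes as long as a camera call.
- trace(camera, thing): "pixels" (384x512 bool, what is visible of it) and "bbox" ([left, top, width, height] in pixels, round what is visible of it).
- landmark_of(camera, thing): "point" ([row, column] in pixels: a listed point, or the origin of a listed thing).
The state is a dict: "time_s": time; "joint_positions": joint angles; "qvel": joint speeds; "tau": joint torques, N m; "position": TCP position; "tcp_rot": TCP orientation; "force": force on the tool from outside, world axes, zero at the start; "moment": the same for the moment, N m; "opening": opening from 0.0 (shut) to 1.0 (fully open); "grasp_force": force on a finger pad.
Only numpy, scipy, OpenCV 4.12 (cv2) and the standard library are available. Lean on these libraries where they do the work, as an engineer would, in place of code of your own. Each camera call takes 0.05 s, during which the arm holds its last target. There are 200 camera calls.

### The job

Take the red plug-in tester out of its blue holder and push its pin fully home, collar flush on the sloping white face, in the one terminal of the grey box that is open, then let go of it. The other two terminals are shut by safety shutters inside, which look alike, so feel for the open one gently and never force the pin. Leave the detergent bottle, the carton and the jar where they stand.

Things in the scene. Friction and masses are not known exactly. Their poses are not given: they have to be found in the camera images.
- tester: Loose plug-in tester, 125 mm long, about 90 g, upright in the holder at the start. Origin at the pin's tip, z along its length towards the lamp, x and y square to the handle's flats. Round brass pin, diameter 8 mm, z 0 to 40 mm, its first 6 mm tapering to 3 mm; black collar, diameter 32 mm, z 40 to 46; square red handle 22 x 22 mm, z 46 to 116; amber lamp, diameter 16, z 116 to 125.
- tester_tip (a point): The tip of the tester's pin (the tester's origin), axes as the tester's.
- tester_grip (a point): Point on the tester's axis in the upper middle of the red handle, 85 mm from the tip (45 mm above the collar's underside), axes as the tester's. A good place to grip, one finger on each of two facing flats.
- holder: Fixed blue block 75 x 75 x 55 mm, origin at the centre of its underside, z up. In its top a round hole 11 mm wide and 48 mm deep in which the tester's pin stands, the collar resting on the block's top. The holder may be left or right of the robot's middle, the terminal box on the other side.
- panel: Sloping white terminal block of the fixed grey box, 80 (x) x 170 (y) x 55 (z) mm, origin at the centre of its underside. z is the outward normal of its face (at z = 55 mm), leaning 25 degrees from vertical towards the robot's side; the holes run straight down along -z. y is level, along the row of three holes. The face's lower edge is about 62 mm, its upper edge 96 mm above the table.
- panel_hole0 (a point): Centre of the mouth of the terminal hole at panel y = +50 mm, in the face; axes as the panel's. All three holes are round, 10 mm wide with a 2 mm chamfer, each in a black square frame. One, a different one each time, is open and 46 mm deep; in the others a rigid shutter, not to be told by eye, stops the pin 12 mm below the face. Fully home, the tip is 40 mm below the face.
- panel_hole1 (a point): The same for the middle hole, at panel y = 0: mouth centre in the face, axes as the panel's.
- panel_hole2 (a point): The same for the hole at panel y = -50 mm: mouth centre in the face, axes as the panel's.
- detergent: White detergent bottle, 72 mm in diameter, 190 mm tall, origin at the centre of its underside. Bystander: leave it standing where it is.
- carton: Closed cardboard carton 70 x 100 x 75 mm, origin at the centre of its underside. Bystander: leave it standing where it is.
- softener_jar: Blue jar with an orange cap, 76 mm in diameter, 85 mm tall, origin at the centre of its underside. Bystander: leave it standing where it is.

How it is judged (in metres and radians):
At the end, for the whole second after the job is handed in: The tester stands in the open terminal, its pin at least 36 mm below the face (collar within 4 mm of flush) and square to the face within 0.15 rad, at rest and released (z of tester_tip in the frame of panel between 0.005 and 0.019 m and (distance between tester_tip and panel_hole0 below 0.045 m or distance between tester_tip and panel_hole1 below 0.045 m or distance between tester_tip and panel_hole2 below 0.045 m) and angle between the z axis of tester and the z axis of panel, either way round below 0.15 rad and linear speed of tester below 0.02 m/s); the robot touches nothing.
It fails at once if the detergent bottle is pushed more than 30 mm from its place or tipped (distance of detergent from where it was at the start of the episode above 0.03 m or angle between detergent's own z axis and vertical above 0.4 rad).
It fails at once if the carton is pushed more than 30 mm from its place or tipped (distance of carton from where it was at the start of the episode above 0.03 m or angle between carton's own z axis and vertical above 0.4 rad).
It fails at once if the jar is pushed more than 30 mm from its place or tipped (distance of softener_jar from where it was at the start of the episode above 0.03 m or angle between softener_jar's own z axis and vertical above 0.4 rad).
It fails at once if the tester is forced against a shutter or the terminal block with more than 60 N (contact force between tester and panel above 60 N or contact force between tester and shutter_a above 60 N or contact force between tester and shutter_b above 60 N).
It also fails if it takes over 58 s, if anything falls off the work surface, if the arm or the gripper's body presses on something with over 40 N, if the wrist force passes 120 N, or if a joint passes its speed limit or range.

## Working session

There is one attempt and no reset: what is moved stays moved. The work goes in short steps, Python scripts to look and compute and a shell command to move; the robot and the scene stay as the last step left them, time stands still between calls to the robot, and variables do not carry over. Pictures are saved under pics/ and viewed, at most 10 in all, crops included, and the job is handed in when it is done.

```bash
ls; mkdir -p pics
cat > h.py <<'E'
import numpy as np, cv2
from rig import *
def K(c):
    f=192/np.tan(np.radians(c["vertical_fov"])/2); return f
def snap(n,name=None):
    c=capture(n)
    if name: cv2.imwrite(f"pics/{name}.png",c["img"][:,:,::-1])
    return c
def ray(c,rc,T=None):
    M=np.array(c["cam_to_world"]) if T is None else T
    f=K(c); r,cc=rc
    d=np.array([(cc-c["cx"])/f,-(r-c["cy"])/f,-1]); d/=np.linalg.norm(d)
    return M[:3,3],M[:3,:3]@d
def tri(rays):
    A=np.zeros((3,3));b=np.zeros(3)
    for o,d in rays:
        P=np.eye(3)-np.outer(d,d);A+=P;b+=P@o
    x=np.linalg.solve(A,b)
    return x,[np.linalg.norm((np.eye(3)-np.outer(d,d))@(x-o)) for o,d in rays]
def proj(c,p,T=None):
    M=np.array(c["cam_to_world"]) if T is None else T
    q=M[:3,:3].T@(np.asarray(p)-M[:3,3]);f=K(c)
    return np.array([c["cy"]-f*q[1]/-q[2], c["cx"]+f*q[0]/-q[2]])
E
python3 - <<'E'
from h import *
a=snap("scene");b=snap("side")
for c in (a,b): print({k:v for k,v in c.items() if k!="img"})
cv2.imwrite("pics/a.png",np.hstack([a["img"],b["img"]])[:,:,::-1][:, :])
im=cv2.resize(np.hstack([a["img"],b["img"]]),(800,300));cv2.imwrite("pics/ab.png",im[:,:,::-1])
C={"scene":a,"side":b}
for t in ["tester_grip","tester_tip","tester","holder","panel","panel_hole0","panel_hole1","panel_hole2","detergent","carton","softener_jar"]:
    R=[]
    for n in C:
        l=landmark_of(n,t)
        if l: R.append(ray(C[n],l[0]["point"])); print(t,n,np.round(l[0]["point"],1),round(l[0]["p"],2))
    if len(R)==2: x,e=tri(R);print("   ",x.round(4),np.round(e,4))
E
```

```text
pics
{'vertical_fov': 52.85824488314806, 'cx': 261.3162588190522, 'cy': 189.87588134408853, 'cam_to_world': array([[ 0.19882092, -0.57779828,  0.79159294,  1.47903094],
       [ 0.97998577,  0.12537659, -0.15462403, -0.14828695],
       [-0.00990572,  0.80649232,  0.59116159,  0.72700583],
       [ 0.        ,  0.        ,  0.        ,  1.        ]])}
{'vertical_fov': 57.64525707538219, 'cx': 256.67095673511886, 'cy': 186.0494231843401, 'cam_to_world': array([[ 0.86938562,  0.29623804, -0.39548915,  0.2180718 ],
       [-0.49395569,  0.49950278, -0.71169147, -0.76849736],
       [-0.01328215,  0.81408845,  0.580589  ,  0.71961615],
       [ 0.        ,  0.        ,  0.        ,  1.        ]])}
tester_grip scene [195.6 199.2] 0.49
tester_grip side [209.4 274.4] 0.83
    [ 0.6252 -0.1468  0.1037] [0.0086 0.0086]
tester_tip scene [219.  206.1] 0.67
tester_tip side [235.2 277.3] 0.76
    [ 0.6291 -0.1445  0.0131] [0.0022 0.0022]
tester scene [218.4 202.3] 0.86
tester side [234.6 276. ] 0.8
    [ 0.625  -0.1508  0.0179] [0.0029 0.0029]
holder scene [220.8 207.8] 0.71
holder side [238.3 27
[... 152 characters left out ...]
0.009 0.009]
panel_hole0 scene [175.5 290.7] 0.97
panel_hole0 side [171.6 215.8] 0.83
    [0.5683 0.1233 0.0941] [0.0089 0.0089]
panel_hole1 scene [175.5 290.7] 0.97
panel_hole1 side [171.6 215.8] 0.83
    [0.5683 0.1233 0.0941] [0.0089 0.0089]
panel_hole2 scene [175.5 290.7] 0.97
panel_hole2 side [171.6 215.8] 0.83
    [0.5683 0.1233 0.0941] [0.0089 0.0089]
detergent scene [253.5 273.6] 0.69
detergent side [189.2 289.3] 0.97
    [0.7896 0.0206 0.009 ] [0.006 0.006]
carton scene [177.1 377.8] 0.59
carton side [348.4 310.1] 0.69
    [ 0.6615 -0.0442 -0.0091] [0.3942 0.3942]
softener_jar scene [213.4  99.4] 0.77
softener_jar side [348.7 311.9] 0.72
    [ 0.5141 -0.4587 -0.0076] [0.0072 0.0072]
```

View pics/ab.png

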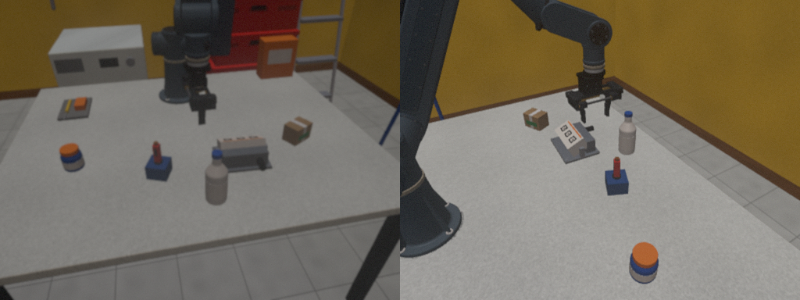

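The scene picture (left) shows the tester in the blue holder near (206,219) px in full resolution, the box near (307,197), and the detergent between them, further from the robot. The tool only translates and rolls, so I'll have to tilt the tester passively in the grip. Next I'll take a wrist view.

Run:
```python
from h import *
s=read_state();print(s["time_s"],s["position"],np.array(s["tcp_rot"]).round(4).tolist(),s["force"],s["opening"],tips_ahead)
a=snap("wrist","w0");print({k:np.round(v,4).tolist() for k,v in a.items() if k!="img"})
for n in("scene","side"):
    snap(n)
    for t in("panel_hole0","carton"): print(n,t,[(np.round(l["point"],1).tolist(),round(l["p"],2)) for l in landmark_of(n,t)])
for t in("panel_hole0","tester","holder","tester_grip"): print(t,[(np.round(l["point"],1).tolist(),round(l["p"],2)) for l in landmark_of("wrist",t)])
```

```text
1.2 [6.24972292e-01 2.10103094e-05 2.41542035e-01] [[0.0, 1.0, -0.0], [1.0, -0.0, 0.0], [0.0, -0.0, -1.0]] [ 0.52891172  0.29811671 -0.25846708] 1.0024753413303458 0.019
{'vertical_fov': 71.4461, 'cx': 255.0135, 'cy': 197.5867, 'tool_from_camera': [[0.0007, 0.9705, 0.2413, 0.0654], [1.0, -0.0006, -0.0007, -0.0005], [-0.0005, 0.2413, -0.9705, -0.1436], [0.0, 0.0, 0.0, 1.0]]}
scene panel_hole0 [([177.6, 310.5], 0.94), ([175.5, 320.7], 0.78), ([179.1, 291.5], 0.57)]
scene carton [([175.9, 374.6], 0.97)]
side panel_hole0 [([171.2, 212.2], 0.98), ([166.6, 207.8], 0.58)]
side carton [([157.5, 176.4], 0.81), ([178.0, 221.9], 0.37)]
panel_hole0 [([81.1, 207.8], 0.88), ([26.4, 205.5], 0.71)]
tester [([276.7, 255.6], 0.51), ([82.0, 207.9], 0.21)]
holder [([269.6, 259.2], 0.79)]
tester_grip []
```

View pics/w0.png

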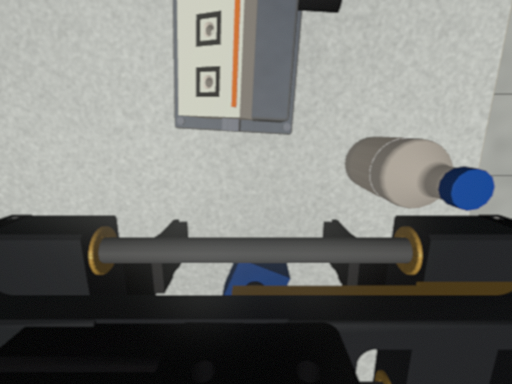

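The wrist picture shows two of the hole frames, near (207,81) and (207,27), with the row of holes roughly along world y. The holder is just visible behind the fingers and the detergent sits on the right. I'll take several views of the panel and the tester.

```bash
cat >> h.py <<'E'
def wsnap(name):
    s=read_state();c=snap("wrist",name)
    T=np.eye(4);T[:3,:3]=s["tcp_rot"];T[:3,3]=s["position"]
    M=T@np.array(c["tool_from_camera"]);c["cam_to_world"]=M
    D={t:[(np.round(l["point"],1).tolist(),round(l["p"],2)) for l in landmark_of("wrist",t)] for t in("panel_hole0","panel","tester_grip","tester_tip","holder")}
    import pickle;pickle.dump((s,c,D),open(f"{name}.pkl","wb"))
    print(name,s["time_s"],np.round(s["position"],4));[print("  ",k,v) for k,v in D.items()]
E
python3 -m jog '[{"tx":3.5},{"tx":0},{"tx":0}]'
python3 -c "from h import *;wsnap('p1')"
python3 -m jog '[{"tx":4},{"tx":0},{"tx":0}]'
python3 -c "from h import *;wsnap('p2')"
python3 -m jog '[{"tx":-5},{"tx":-5},{"tx":-5},{"tx":-5},{"tx":-5},{"tx":-3.5},{"tx":0},{"tx":0}]'
python3 -c "from h import *;wsnap('t1')"
python3 -m jog '[{"tx":-4},{"tx":0},{"tx":0}]'
python3 -c "from h import *;wsnap('t2')"
python3 -c "
import cv2,numpy as np
cv2.imwrite('pics/m.png',cv2.resize(np.vstack([np.hstack([cv2.imread(f'pics/{n}.png') for n in r]) for r in (('p1','p2'),('t1','t2'))]),(800,600)))"
```

```text
p1 1.75 [0.625  0.     0.2415]
   panel_hole0 [([26.1, 207.5], 0.73), ([81.6, 207.0], 0.58)]
   panel [([46.5, 234.2], 0.92)]
   tester_grip []
   tester_tip []
   holder [([269.9, 255.8], 0.7)]
p2 2.05 [0.625  0.     0.2415]
   panel_hole0 [([80.4, 205.6], 0.81), ([25.8, 208.0], 0.74)]
   panel [([47.5, 232.7], 0.56)]
   tester_grip []
   tester_tip []
   holder [([268.2, 255.8], 0.71)]
t1 2.35 [0.625  0.     0.2415]
   panel_hole0 [([27.2, 206.8], 0.88), ([82.1, 208.7], 0.56)]
   panel [([47.9, 234.4], 0.83), ([275.9, 256.1], 0.38)]
   tester_grip []
   tester_tip []
   holder [([268.6, 259.1], 0.64)]
t2 2.65 [0.625  0.     0.2416]
   panel_hole0 [([80.3, 207.3], 0.89), ([24.7, 207.0], 0.83)]
   panel []
   tester_grip [([161.2, 370.5], 0.74), ([267.1, 259.9], 0.25)]
   tester_tip []
   holder [([272.4, 257.8], 0.93)]$[0]: bad value
$[0]: bad value
$[0]: bad value
$[0]: bad value
```

View pics/m.png

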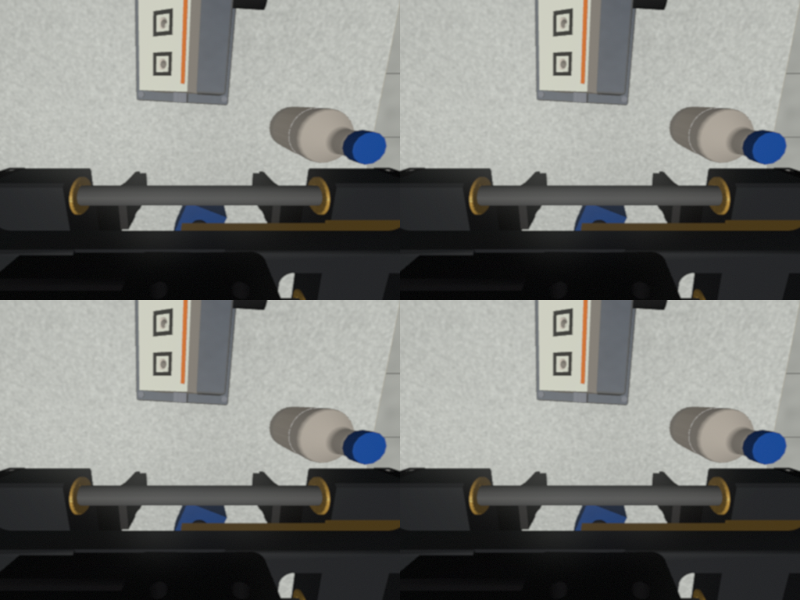

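The moves were refused, so all four panels show the same view. The rows probably need every key.

```bash
python3 -m jog '[{"tx":3.5,"ty":0,"tz":0,"roll":0,"jaw":1},{"tx":0,"ty":0,"tz":0,"roll":0,"jaw":1},{"tx":0,"ty":0,"tz":0,"roll":0,"jaw":1}]'
python3 -c "from h import *;wsnap('p1')"
```

```text
time_s: 3.25
position: [0.6249, 0.0355, 0.2415]
tcp_rot: [[-0.002, 1.0, -0.0], [1.0, 0.002, -0.0], [-0.0, -0.0, -1.0]]
force: [-0.2, -0.7, 0.4]
opening: 1.0
grasp_force: 0.0
p1 3.25 [0.6249 0.0355 0.2415]
   panel_hole0 [([64.3, 210.4], 0.67), ([115.0, 212.4], 0.63)]
   panel [([76.9, 239.7], 0.56), ([182.4, 369.0], 0.42), ([13.3, 206.9], 0.39)]
   tester_grip []
   tester_tip []
   holder [([288.4, 257.0], 0.81)]
```

```bash
python3 -m jog '[{"tx":4,"ty":0,"tz":0,"roll":0,"jaw":1},{"tx":0,"ty":0,"tz":0,"roll":0,"jaw":1},{"tx":0,"ty":0,"tz":0,"roll":0,"jaw":1}]' >/dev/null
python3 -c "from h import *;wsnap('p2')"
python3 -m jog '[{"tx":-5,"ty":0,"tz":0,"roll":0,"jaw":1},{"tx":-5,"ty":0,"tz":0,"roll":0,"jaw":1},{"tx":-5,"ty":0,"tz":0,"roll":0,"jaw":1},{"tx":-5,"ty":0,"tz":0,"roll":0,"jaw":1},{"tx":-5,"ty":0,"tz":0,"roll":0,"jaw":1},{"tx":-3.5,"ty":0,"tz":0,"roll":0,"jaw":1},{"tx":0,"ty":0,"tz":0,"roll":0,"jaw":1},{"tx":0,"ty":0,"tz":0,"roll":0,"jaw":1}]'
python3 -c "from h import *;wsnap('t1')"
python3 -m jog '[{"tx":-4,"ty":0,"tz":0,"roll":0,"jaw":1},{"tx":0,"ty":0,"tz":0,"roll":0,"jaw":1},{"tx":0,"ty":0,"tz":0,"roll":0,"jaw":1}]' | head -3
python3 -c "from h import *;wsnap('t2')"
python3 -c "
import cv2,numpy as np
cv2.imwrite('pics/m2.png',cv2.resize(np.vstack([np.hstack([cv2.imread(f'pics/{n}.png') for n in r]) for r in (('p1','p2'),('t1','t2'))]),(800,600)))"
```

```text
p2 3.85 [0.6249 0.0753 0.2415]
   panel_hole0 [([103.9, 212.4], 0.88), ([152.5, 209.2], 0.85), ([56.0, 209.2], 0.74), ([112.8, 235.7], 0.58)]
   panel [([111.7, 239.2], 0.69)]
   tester_grip []
   tester_tip []
   holder []
time_s: 4.95
position: [0.6245, -0.2111, 0.2413]
tcp_rot: [[0.003, 1.0, -0.0], [1.0, -0.003, 0.001], [0.001, -0.0, -1.0]]
force: [-0.7, 0.0, 0.7]
opening: 0.999
grasp_force: 0.0
t1 4.95 [ 0.6245 -0.2111  0.2413]
   panel_hole0 []
   panel []
   tester_grip [([137.3, 253.3], 0.82), ([135.1, 255.2], 0.3)]
   tester_tip []
   holder [([133.7, 257.4], 0.66)]
time_s: 5.55
position: [0.625, -0.2498, 0.2415]
tcp_rot: [[0.0, 1.0, 0.0], [1.0, -0.0, 0.0], [0.0, 0.0, -1.0]]
t2 5.55 [ 0.625  -0.2498  0.2415]
   panel_hole0 []
   panel []
   tester_grip [([98.4, 253.0], 0.79)]
   tester_tip []
   holder [([102.5, 256.0], 0.89)]
```

View pics/m2.png

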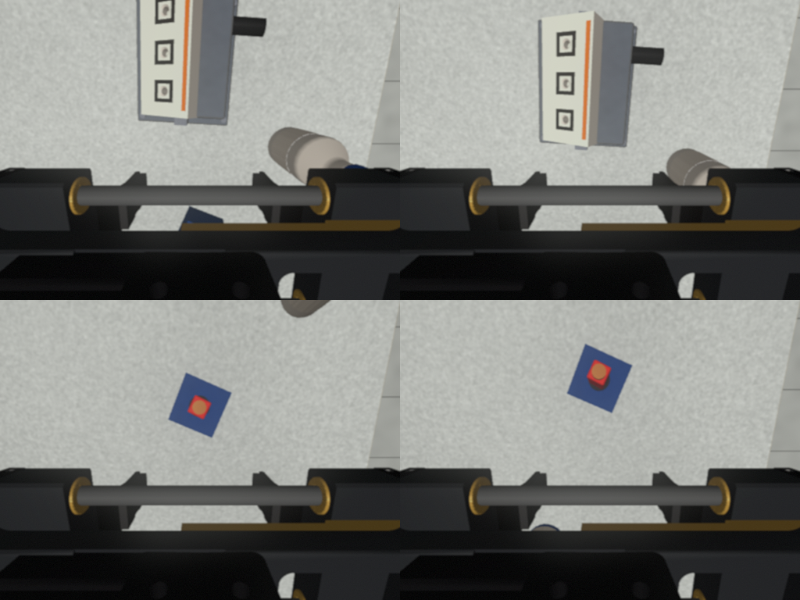

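The views show all three frames in p2, at about (212,104), (210,152) and (209,56) px. The holder and the red tester top are near (254,137) in t1, and the tester's flats are turned about 25–30°. I'll fit these numerically.

```bash
cat > fit.py <<'E'
from h import *; import pickle
from scipy.optimize import least_squares
L=lambda n:pickle.load(open(n+".pkl","rb"))
def quads(img,box):
    r0,r1,c0,c1=box; g=cv2.cvtColor(img,cv2.COLOR_RGB2GRAY)[r0:r1,c0:c1]
    g=cv2.resize(g,None,fx=4,fy=4,interpolation=cv2.INTER_CUBIC)
    m=(g<110).astype(np.uint8); cs,_=cv2.findContours(m,cv2.RETR_EXTERNAL,cv2.CHAIN_APPROX_NONE)
    out=[]
    for k in cs:
        (x,y),(w,h),a=cv2.minAreaRect(k)
        if 15*4<min(w,h) and max(w,h)<40*4: out.append((y/4+r0-.375,x/4+c0-.375,w/4,h/4))
    return sorted(out)
ob=[]
for n,N in(("p1",[0,1,2]),("p2",[0,1,2])):
    s,c,D=L(n); q=quads(c["img"],(0,180,185,230)); print(n,np.round(q,1).tolist()); ob.append((c,q))
def resid(p,full=False):
    x,y,z,yaw=p; r=[]; 
    for c,q in ob:
        for k in q:
            pr=[proj(c,[x-np.sin(yaw)*o,y+np.cos(yaw)*o,z]) for o in(-.05,0,.05)]
            d=[np.array(k[:2])-v for v in pr]; r+=list(min(d,key=np.linalg.norm))
    return r
S=least_squares(resid,[.57,.16,.079,0]);print("panel hole1 xyz yaw",S.x.round(4),"res",np.round(S.fun,1))
z=[];
for n in("t1","t2"):
    s,c,D=L(n); im=c["img"].astype(int); m=((im[...,0]>110)&(im[...,0]>1.6*im[...,2])).astype(np.uint8)
    m[200:]=0; cs,_=cv2.findContours(m,0,1);k=max(cs,key=cv2.contourArea);rr=cv2.minAreaRect(k)
    o,d=ray(c,(rr[0][1],rr[0][0])); P=o+d*((.131-o[2])/d[2]);print(n,np.round(rr[0],1),np.round(rr[1],1),"img ang",rr[2],"pos@.131",P.round(4))
    z.append(cv2.boxPoints(rr)); q=[]
    for b in z[-1]:
        o,d=ray(c,(b[1],b[0]));q.append(o+d*((.131-o[2])/d[2]))
    q=np.array(q);e=q[1]-q[0];print("  edge len",np.linalg.norm(q[1]-q[0]).round(4),np.linalg.norm(q[2]-q[1]).round(4),"world yaw",np.degrees(np.arctan2(e[1],e[0])).round(1)%90)
    hs=((im[...,2]>60)&(im[...,2]>1.4*im[...,0])).astype(np.uint8);hs[200:]=0;hs|=m;hs=cv2.morphologyEx(hs,cv2.MORPH_CLOSE,np.ones((9,9)));cs,_=cv2.findContours(hs,0,1);rr=cv2.minAreaRect(cv2.convexHull(max(cs,key=cv2.contourArea)))
    q=[]
    for b in cv2.boxPoints(rr):
        o,d=ray(c,(b[1],b[0]));q.append(o+d*((.055-o[2])/d[2]))
    q=np.array(q);e=q[1]-q[0];print("  holder",q.mean(0).round(4),np.linalg.norm(e).round(4),np.linalg.norm(q[2]-q[1]).round(4),"yaw",np.degrees(np.arctan2(e[1],e[0])).round(1)%90)
E
python3 fit.py
python3 - <<'E'
import cv2,numpy as np
p=cv2.imread('pics/p2.png')[0:170,150:300];t=cv2.imread('pics/t1.png')[70:190,200:310]
cv2.imwrite('pics/crop.png',np.hstack([cv2.resize(p,(440,500),interpolation=2),cv2.resize(t,(360,500),interpolation=2)]))
E
```

```text
p1 [[14.8, 210.8, 30.2, 24.2], [66.1, 209.9, 30.5, 23.0], [116.2, 209.0, 21.8, 27.6]]
p2 [[55.5, 212.2, 23.2, 31.7], [106.3, 211.2, 22.0, 28.1], [153.1, 210.5, 20.7, 27.0]]
panel hole1 xyz yaw [ 0.5764  0.167   0.0765 -0.0568] res [ 1.2 -0.  -0.9 -0.   0.1 -0.1 -1.   0.1 -0.2 -0.   0.7  0.1]
t1 [254.7 136.6] [24.1 23.7] img ang 26.56505012512207 pos@.131 [ 0.6239 -0.1504  0.131 ]
  edge len 0.0215 0.0221 world yaw 62.2
  holder [ 0.6235 -0.1503  0.055 ] 0.0731 0.0727 yaw 64.6
t2 [254.1  92.8] [25.  25.5] img ang 26.56505012512207 pos@.131 [ 0.6239 -0.151   0.131 ]
  edge len 0.0216 0.0219 world yaw 61.4
  holder [ 0.6235 -0.15    0.055 ] 0.0734 0.0731 yaw 63.9
```

View pics/crop.png

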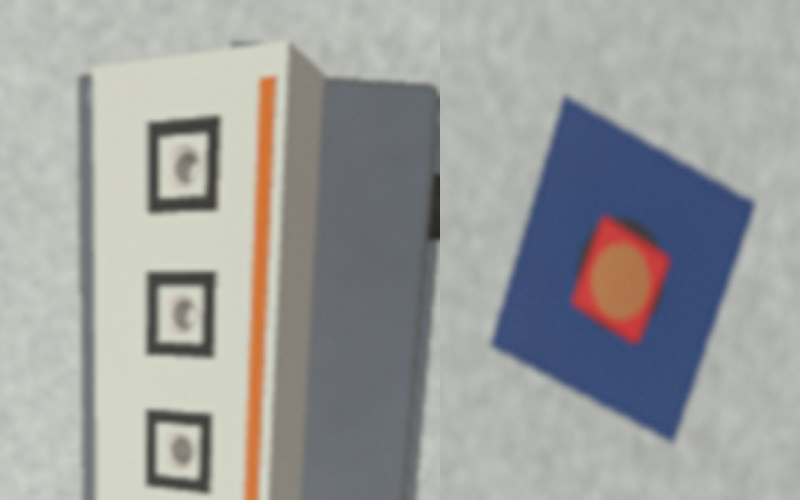

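```bash
python3 -m jog '[{"tx":5,"ty":0,"tz":0,"roll":0,"jaw":1},{"tx":4.95,"ty":-0.1,"tz":0,"roll":0,"jaw":1},{"tx":0,"ty":0,"tz":0,"roll":-0.14,"jaw":1},{"tx":0,"ty":0,"tz":0,"roll":-0.14,"jaw":1},{"tx":0,"ty":0,"tz":0,"roll":-0.14,"jaw":1},{"tx":0,"ty":0,"tz":0,"roll":-0.14,"jaw":1},{"tx":0,"ty":0,"tz":0,"roll":-0.14,"jaw":1},{"tx":0,"ty":0,"tz":0,"roll":-0.14,"jaw":1}]'
python3 -m jog '[{"tx":0,"ty":0,"tz":0,"roll":-0.14,"jaw":1},{"tx":0,"ty":0,"tz":0,"roll":-0.1,"jaw":1},{"tx":0,"ty":0,"tz":4,"roll":0,"jaw":1},{"tx":0,"ty":0,"tz":4,"roll":0,"jaw":1},{"tx":0,"ty":0,"tz":0,"roll":0,"jaw":1},{"tx":0,"ty":0,"tz":0,"roll":0,"jaw":1}]'
python3 -c "
from h import *
c=snap('side');c2=snap('scene')
s=read_state();R=np.array(s['tcp_rot']);print(s['position'],np.degrees(np.arctan2(R[1,1],R[0,1])))
v=R.T@(np.array([.6239,-.1507,.102])-s['position']);print('to go cm',v*100)"
```

```text
time_s: 6.65
position: [0.624, -0.1499, 0.2417]
tcp_rot: [[-0.749, 0.663, 0.0], [0.663, 0.749, 0.0], [0.0, 0.0, -1.0]]
force: [-0.3, -0.1, 0.1]
opening: 1.004
grasp_force: 0.0
time_s: 7.25
position: [0.6239, -0.1501, 0.1615]
tcp_rot: [[-0.882, 0.471, -0.001], [0.471, 0.882, 0.001], [0.001, -0.0, -1.0]]
force: [0.7, -0.6, -0.1]
opening: 1.0
grasp_force: 0.0
[ 0.62552771 -0.15090839  0.16377042] 61.89718733174511
to go cm [ 0.17874341 -0.06036649  6.17634108]
```

```bash
python3 -m jog '[{"tx":0,"ty":0,"tz":3,"roll":0,"jaw":1},{"tx":0,"ty":0,"tz":2.9,"roll":0,"jaw":1},{"tx":0,"ty":0,"tz":0,"roll":0,"jaw":1},{"tx":0,"ty":0,"tz":0,"roll":0,"jaw":1},{"tx":0,"ty":0,"tz":0,"roll":0,"jaw":0.4},{"tx":0,"ty":0,"tz":0,"roll":0,"jaw":0.3},{"tx":0,"ty":0,"tz":0,"roll":0,"jaw":0.2}]'
python3 -m jog '[{"tx":0,"ty":0,"tz":0,"roll":0,"jaw":0},{"tx":0,"ty":0,"tz":0,"roll":0,"jaw":0},{"tx":0,"ty":0,"tz":0,"roll":0,"jaw":0},{"tx":0,"ty":0,"tz":0,"roll":0,"jaw":0},{"tx":0,"ty":0,"tz":0,"roll":0,"jaw":0},{"tx":0,"ty":0,"tz":0,"roll":0,"jaw":0}]'
```

```text
time_s: 8.05
position: [0.6248, -0.1508, 0.1041]
tcp_rot: [[-0.882, 0.471, 0.002], [0.471, 0.882, -0.001], [-0.003, 0.0, -1.0]]
force: [-0.5, -0.5, -0.0]
opening: 0.81
grasp_force: 0.0
time_s: 8.65
position: [0.6239, -0.1505, 0.1024]
tcp_rot: [[-0.882, 0.471, -0.0], [0.471, 0.882, 0.0], [0.0, -0.0, -1.0]]
force: [0.0, 0.4, -0.6]
opening: 0.263
grasp_force: 0.0
```

```bash
python3 -m jog '[{"tx":0,"ty":0,"tz":0,"roll":0,"jaw":0},{"tx":0,"ty":0,"tz":0,"roll":0,"jaw":0},{"tx":0,"ty":0,"tz":0,"roll":0,"jaw":0},{"tx":0,"ty":0,"tz":0,"roll":0,"jaw":0}]'
python3 -m jog '[{"tx":0,"ty":0,"tz":-0.3,"roll":0,"jaw":0},{"tx":0,"ty":0,"tz":0,"roll":-0.11,"jaw":0},{"tx":0,"ty":0,"tz":0,"roll":-0.11,"jaw":0},{"tx":0,"ty":0,"tz":0,"roll":-0.11,"jaw":0},{"tx":0,"ty":0,"tz":0,"roll":-0.104,"jaw":0},{"tx":0,"ty":0,"tz":0,"roll":0,"jaw":0},{"tx":0,"ty":0,"tz":0,"roll":0,"jaw":0}]'
python3 -m jog '[{"tx":0,"ty":0,"tz":-0.7,"roll":0,"jaw":0},{"tx":0,"ty":0,"tz":-1,"roll":0,"jaw":0},{"tx":0,"ty":0,"tz":-0.7,"roll":0,"jaw":0},{"tx":0,"ty":0,"tz":-0.4,"roll":0,"jaw":0},{"tx":0,"ty":0,"tz":0,"roll":0,"jaw":0},{"tx":0,"ty":0,"tz":0,"roll":0,"jaw":0}]'
python3 - <<'E'
from h import *
a=snap("side");b=snap("scene")
P=[]
for c in(b,a):
    r,q=proj(c,[.624,-.15,.09]).astype(int);P.append(cv2.resize(c["img"][max(r-50,0):r+50,q-50:q+50],(400,400),interpolation=2))
cv2.imwrite("pics/lift.png",np.hstack(P)[:,:,::-1])
E
```

```text
time_s: 9.05
position: [0.6239, -0.1505, 0.1025]
tcp_rot: [[-0.882, 0.471, -0.0], [0.471, 0.882, 0.0], [0.0, -0.0, -1.0]]
force: [0.4, 0.4, -0.5]
opening: 0.249
grasp_force: 29.9
time_s: 9.75
position: [0.6239, -0.1504, 0.1056]
tcp_rot: [[-0.998, 0.059, -0.0], [0.059, 0.998, 0.0], [0.0, 0.0, -1.0]]
force: [-0.3, -0.1, -1.7]
opening: 0.249
grasp_force: 29.9
time_s: 10.35
position: [0.6239, -0.1504, 0.1337]
tcp_rot: [[-0.998, 0.057, 0.0], [0.057, 0.998, -0.0], [-0.0, -0.0, -1.0]]
force: [0.4, 0.3, -1.7]
opening: 0.251
grasp_force: 29.9
```

View pics/lift.png

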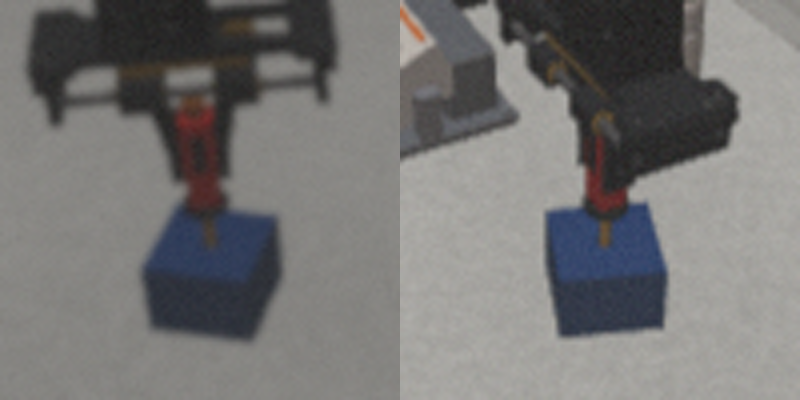

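The left (scene) and right (side) crops show the tester gripped and lifted, with its pin tip still in the holder's hole. Now I'll tilt it about the hole's rim, letting it pivot between the pads.

```bash
python3 -m jog '[{"tx":0.15,"ty":0,"tz":0,"roll":0,"jaw":0},{"tx":0.34,"ty":0,"tz":0,"roll":0,"jaw":0},{"tx":0.34,"ty":0,"tz":0,"roll":0,"jaw":0},{"tx":0,"ty":0,"tz":0,"roll":0,"jaw":0}]' | grep -E "pos|force"
python3 -m jog '[{"tx":0.34,"ty":0,"tz":0.02,"roll":0,"jaw":0},{"tx":0.34,"ty":0,"tz":0.03,"roll":0,"jaw":0},{"tx":0,"ty":0,"tz":0,"roll":0,"jaw":0}]'| grep -E "pos|force"
```

```text
position: [0.619, -0.1504, 0.134]
force: [5.3, -0.2, -4.9]
grasp_force: 30.0
position: [0.6127, -0.1501, 0.134]
force: [6.9, 0.9, -2.8]
grasp_force: 30.0
```

```bash
python3 -m jog '[{"tx":0.6,"ty":0,"tz":0.1,"roll":0,"jaw":0},{"tx":0.6,"ty":0,"tz":0.12,"roll":0,"jaw":0},{"tx":0,"ty":0,"tz":0,"roll":0,"jaw":0},{"tx":0,"ty":0,"tz":0,"roll":0,"jaw":0}]' | grep -E "pos|force"
python3 -m jog '[{"tx":0.6,"ty":0,"tz":0.2,"roll":0,"jaw":0},{"tx":0.4,"ty":0,"tz":0.15,"roll":0,"jaw":0},{"tx":0,"ty":0,"tz":0,"roll":0,"jaw":0},{"tx":0,"ty":0,"tz":0,"roll":0,"jaw":0}]'| grep -E "pos|force"
```

```text
position: [0.6007, -0.1495, 0.1324]
force: [6.6, 0.9, 0.3]
grasp_force: 30.0
position: [0.5909, -0.1491, 0.1295]
force: [3.9, 1.5, 3.4]
grasp_force: 30.0
```

```bash
python3 -m jog '[{"tx":0.35,"ty":0,"tz":0.1,"roll":0,"jaw":0},{"tx":0,"ty":0,"tz":0,"roll":0,"jaw":0},{"tx":0,"ty":0,"tz":0,"roll":0,"jaw":0}]' | grep -E "pos|force"
python3 -m jog '[{"tx":0.4,"ty":0,"tz":-1,"roll":0,"jaw":0},{"tx":0.4,"ty":0,"tz":-1,"roll":0,"jaw":0},{"tx":0,"ty":0,"tz":-2,"roll":0,"jaw":0},{"tx":0,"ty":0,"tz":-2,"roll":0,"jaw":0},{"tx":0,"ty":0,"tz":-2,"roll":0,"jaw":0},{"tx":0,"ty":0,"tz":0,"roll":0,"jaw":0},{"tx":0,"ty":0,"tz":0,"roll":0,"jaw":0}]'| grep -E "pos|force|rot"
python3 - <<'E'
from h import *
import pickle
s=read_state()
a=snap("side");b=snap("scene");p=np.array(s["position"])
P=[];R={}
for n,c in(("scene",b),("side",a)):
    r,q=proj(c,p-[0,0,.03]).astype(int);r0=max(r-60,0);print(n,r0,q-60);P.append(cv2.resize(c["img"][r0:r0+120,q-60:q+60],(400,400),interpolation=2))
    for t in("tester_tip","tester_grip"):
        l=landmark_of(n,t)[:1]; 
        if l: R.setdefault(t,[]).append(ray(c,l[0]["point"]));print(n,t,l[0]["point"],l[0]["p"],"tcp",proj(c,p))
for t in R:
    if len(R[t])==2: print(t,tri(R[t]))
cv2.imwrite("pics/tilt.png",np.hstack(P)[:,:,::-1])
E
```

```text
position: [0.5876, -0.1489, 0.1284]
force: [6.1, 1.4, 4.2]
grasp_force: 30.0
position: [0.5745, -0.1475, 0.2062]
tcp_rot: [[-0.998, 0.057, -0.001], [0.057, 0.998, 0.0], [0.001, 0.0, -1.0]]
force: [-0.1, 0.1, -1.9]
grasp_force: 30.0
scene 100 136
scene tester_tip [181.3, 196.6] 0.65 tcp [151.12810704 195.71005493]
scene tester_grip [153.4, 197.0] 0.8 tcp [151.12810704 195.71005493]
side 136 200
side tester_tip [205.7, 273.5] 0.51 tcp [186.90232855 260.62531607]
side tester_grip [183.8, 262.2] 0.44 tcp [186.90232855 260.62531607]
tester_tip (array([ 0.61033232, -0.1546269 ,  0.13499784]), [np.float64(0.0009039344465099359), np.float64(0.0009039344465099885)])
tester_grip (array([ 0.58411467, -0.14287304,  0.2069019 ]), [np.float64(0.0029220511055991663), np.float64(0.0029220511055991086)])
```

View pics/tilt.png

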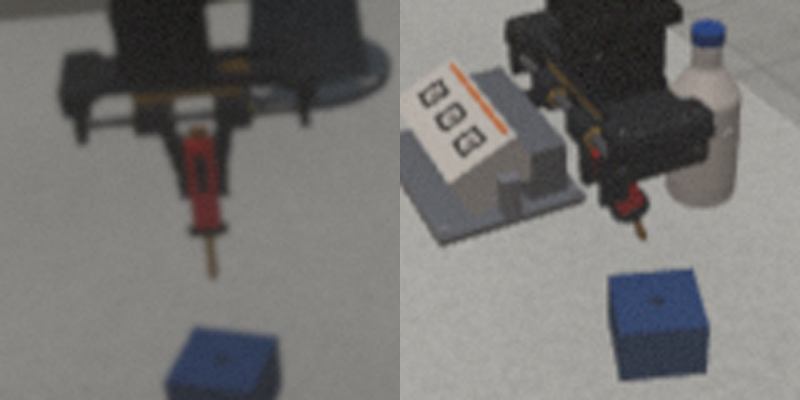

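The tester now leans towards the robot, with the pin tip at about (200,183) px in the scene picture and (273,207) in the side picture. I'll refine the tip position from these.

Run:
```python
from h import *
s=read_state();p=np.array(s["position"]);print(p)
b=snap("scene");a=snap("side")
x,e=tri([ray(b,(183.2,199.8)),ray(a,(207.2,272.8))]);print("tip",x,e, "rel",(x-p)*1000)
for L,al in((87.4,25),(87.4,28),(84,25),(80,27)):
    al=np.radians(al);t=p+np.array([.998*np.sin(al)*L,-.057*np.sin(al)*L,-np.cos(al)*L])/1000
    print(L,np.degrees(al),t.round(4),proj(b,t),proj(a,t))
# holder hole check + panel holes projected in both cams
for o in(-.05,0,.05): 
    q=[.5764+.0568*o,.167+o,.0775];print("hole",proj(b,q),proj(a,q))
for n in("scene","side"): print([(np.round(l["point"],1).tolist(),round(l["p"],2)) for l in landmark_of(n,"panel_hole0")])
h=[.6235,-.150,.055];print("holder hole",proj(b,h),proj(a,h))
```

```text
[ 0.57488216 -0.14751473  0.20528517]
tip [ 0.61089608 -0.14811796  0.12662811] [np.float64(0.0007827128466119102), np.float64(0.000782712846611984)] rel [ 36.01391396  -0.60322692 -78.65705979]
87.4 25.0 [ 0.6117 -0.1496  0.1261] [183.82995571 199.08890956] [207.35522388 273.15343507]
87.4 28.0 [ 0.6158 -0.1499  0.1281] [184.08096856 199.03012985] [206.32725786 274.49891692]
84 25.0 [ 0.6103 -0.1495  0.1292] [182.59247476 198.96127896] [206.61743172 272.69999698]
80 27.0 [ 0.6111 -0.1496  0.134 ] [181.28954538 198.77523262] [205.11955508 272.99285187]
hole [178.83990827 290.54287739] [178.458907   220.11560515]
hole [177.33438115 307.09206093] [171.0631535  214.68126197]
hole [175.84317662 323.48380642] [164.11354379 209.57474183]
[([174.8, 305.7], 0.68), ([177.2, 290.8], 0.65)]
[([162.9, 210.7], 0.9), ([177.7, 218.3], 0.89), ([174.3, 215.4], 0.62)]
holder hole [207.08538607 201.94009091] [225.67188565 276.40603914]
```

```bash
python3 -m jog '[{"tx":1,"ty":3.4,"tz":0,"roll":0,"jaw":0},{"tx":1,"ty":4.6,"tz":0,"roll":0,"jaw":0},{"tx":1,"ty":4.6,"tz":0,"roll":0,"jaw":0},{"tx":1,"ty":4.6,"tz":0,"roll":0,"jaw":0},{"tx":1,"ty":4.6,"tz":0,"roll":0,"jaw":0},{"tx":1,"ty":4.6,"tz":0,"roll":0,"jaw":0},{"tx":0,"ty":0,"tz":0,"roll":0,"jaw":0},{"tx":0,"ty":0,"tz":0,"roll":0,"jaw":0}]' 
python3 -m jog '[{"tx":0,"ty":0,"tz":1,"roll":0,"jaw":0},{"tx":0,"ty":0,"tz":1.4,"roll":0,"jaw":0},{"tx":0,"ty":0,"tz":0,"roll":0,"jaw":0},{"tx":0,"ty":0,"tz":0,"roll":0,"jaw":0}]'| grep -E "pos|force"
python3 - <<'E'
from h import *
s=read_state();p=np.array(s["position"]);R=np.array(s["tcp_rot"]);print(p)
tip=p+R@[-.0369,0,.0792]; print("tip",tip)
b=snap("scene");a=snap("side");P=[]
for n,c in(("scene",b),("side",a)):
    print(n,"pred tip",proj(c,tip),"hole2",proj(c,[.5736,.117,.078]))
    r,q=proj(c,[.5736,.117,.078]).astype(int);r0=r-50;print(n,r0,q-50);P.append(cv2.resize(c["img"][r0:r0+100,q-50:q+50],(400,400),interpolation=2))
    print([(np.round(l["point"],1).tolist(),round(l["p"],2)) for l in landmark_of(n,"tester_tip")])
cv2.imwrite("pics/app.png",np.hstack(P)[:,:,::-1])
n=np.array([-.4219,.024,.906]);m=np.array([.5736,.117,.078])
print("to 3mm above mouth, tool cm",R.T@(m+.003*n-tip)*100)
E
```

```text
time_s: 14.25
position: [0.5304, 0.1203, 0.2064]
tcp_rot: [[-0.999, 0.054, 0.0], [0.054, 0.999, -0.001], [-0.0, -0.001, -1.0]]
force: [-0.2, -0.3, -0.5]
opening: 0.251
grasp_force: 30.0
position: [0.5307, 0.1179, 0.1818]
force: [0.5, 0.2, -1.0]
grasp_force: 30.0
[0.53067107 0.1178606  0.1817654 ]
tip [0.5674088  0.11566882 0.1025203 ]
scene pred tip [170.69669849 289.85705021] hole2 [178.70809622 290.55227193]
scene 128 240
[([169.7, 289.2], 0.71)]
side pred tip [172.79557058 217.97732025] hole2 [178.32924653 220.11541546]
side 128 170
[([171.8, 220.9], 0.46)]
to 3mm above mouth, tool cm [-0.48606838  0.16965816  2.17959901]
```

View pics/app.png

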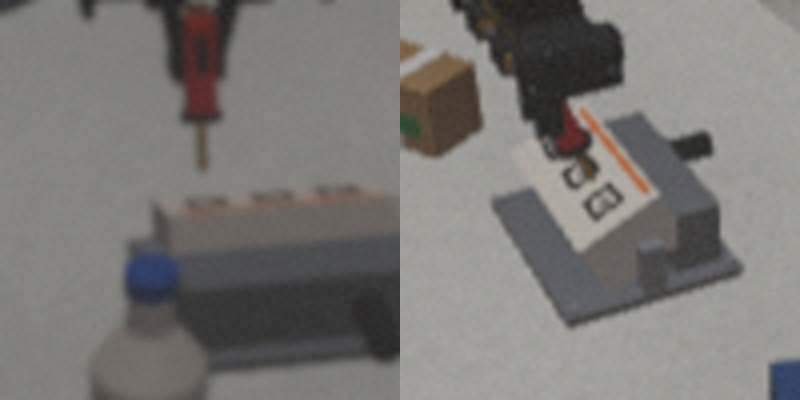

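The side crop shows the tip at (218,172) px and the nearest hole's frame at (220,178), both matching my predictions. The scene crop agrees to within 1 px. I'll approach this hole and feel inside.

```bash
cat > d.py <<'E'
from h import *; import sys
S=[];
s=read_state();p=np.array(s["position"]);R=np.array(s["tcp_rot"])
tip=p+R@[-.0369,0,.0792];k=int(sys.argv[1]);o={0:.05,1:0,2:-.05}[k]
m=np.array([.5764+.0568*o,.167+o,.078]);n=np.array([-.4219,.024,.906]);ex=np.array([.906*.998,-.906*.057,.4226]);ey=np.array([.057,.998,0])
d=tip-m;print("t",s["time_s"],"tip in hole frame mm x,y,z",(1000*np.array([ex@d,ey@d,n@d])).round(1),"F xyz panel",np.round([ex@s["force"],ey@s["force"],n@s["force"]],1))
E
python3 -m jog '[{"tx":-0.25,"ty":0.17,"tz":1,"roll":0,"jaw":0},{"tx":-0.24,"ty":0,"tz":1.18,"roll":0,"jaw":0},{"tx":0,"ty":0,"tz":0,"roll":0,"jaw":0},{"tx":0,"ty":0,"tz":0,"roll":0,"jaw":0}]'| grep -E "pos|force"
python3 d.py 2
python3 -m jog '[{"tx":-0.127,"ty":0,"tz":0.272,"roll":0,"jaw":0},{"tx":-0.127,"ty":0,"tz":0.272,"roll":0,"jaw":0},{"tx":0,"ty":0,"tz":0,"roll":0,"jaw":0},{"tx":0,"ty":0,"tz":0,"roll":0,"jaw":0}]'| grep -E "pos|force"
python3 d.py 2
python3 -m jog '[{"tx":-0.127,"ty":0,"tz":0.272,"roll":0,"jaw":0},{"tx":0,"ty":0,"tz":0,"roll":0,"jaw":0},{"tx":0,"ty":0,"tz":0,"roll":0,"jaw":0}]'| grep -E "pos|force"
python3 d.py 2
```

```text
position: [0.5351, 0.1208, 0.1597]
force: [-0.1, 0.4, -0.6]
grasp_force: 30.0
t 15.25 tip in hole frame mm x,y,z [-0.6  1.6  3. ] F xyz panel [-0.4  0.3 -0.5]
position: [0.5383, 0.1205, 0.1552]
force: [-0.6, -0.5, -0.1]
grasp_force: 30.0
t 15.65 tip in hole frame mm x,y,z [ 0.5  1.4 -2.4] F xyz panel [-0.6 -0.6  0.1]
position: [0.5399, 0.1201, 0.1524]
force: [1.4, -2.6, -2.2]
grasp_force: 30.0
t 15.95 tip in hole frame mm x,y,z [ 0.9  1.1 -5.6] F xyz panel [ 0.5 -2.5 -2.6]
```

```bash
python3 -m jog '[{"tx":-0.127,"ty":-0.12,"tz":0.272,"roll":0,"jaw":0},{"tx":0,"ty":0,"tz":0,"roll":0,"jaw":0},{"tx":0,"ty":0,"tz":0,"roll":0,"jaw":0}]'| grep -E "force"
python3 d.py 2
python3 -m jog '[{"tx":-0.127,"ty":0,"tz":0.272,"roll":0,"jaw":0},{"tx":0,"ty":0,"tz":0,"roll":0,"jaw":0},{"tx":0,"ty":0,"tz":0,"roll":0,"jaw":0}]'| grep -E "force"
python3 d.py 2
python3 -m jog '[{"tx":-0.127,"ty":0,"tz":0.272,"roll":0,"jaw":0},{"tx":0,"ty":0,"tz":0,"roll":0,"jaw":0},{"tx":0,"ty":0,"tz":0,"roll":0,"jaw":0}]'| grep -E "force"
python3 d.py 2
```

```text
force: [0.9, -0.4, -1.9]
grasp_force: 30.0
t 16.25 tip in hole frame mm x,y,z [ 0.4  0.4 -8.6] F xyz panel [ 0.1 -0.3 -2.1]
force: [0.9, 0.5, -1.7]
grasp_force: 30.0
t 16.55 tip in hole frame mm x,y,z [  0.3   0.5 -11.6] F xyz panel [ 0.   0.5 -1.9]
force: [1.4, -0.2, -1.4]
grasp_force: 30.0
t 16.85 tip in hole frame mm x,y,z [  0.3   0.3 -14.6] F xyz panel [ 0.7 -0.1 -1.9]
```

```bash
python3 -m jog '[{"tx":-0.127,"ty":0,"tz":0.272,"roll":0,"jaw":0},{"tx":0,"ty":0,"tz":0,"roll":0,"jaw":0},{"tx":0,"ty":0,"tz":0,"roll":0,"jaw":0}]'| grep -E "force"
python3 d.py 2
python3 -m jog '[{"tx":-0.127,"ty":0,"tz":0.272,"roll":0,"jaw":0},{"tx":0,"ty":0,"tz":0,"roll":0,"jaw":0},{"tx":0,"ty":0,"tz":0,"roll":0,"jaw":0}]'| grep -E "force"
python3 d.py 2
```

```text
force: [1.8, 0.0, -1.4]
grasp_force: 30.0
t 17.15 tip in hole frame mm x,y,z [  0.3   0.3 -17.6] F xyz panel [ 1.1  0.1 -2. ]
force: [1.4, -0.2, -1.6]
grasp_force: 30.0
t 17.45 tip in hole frame mm x,y,z [  0.3   0.3 -20.6] F xyz panel [ 0.6 -0.1 -2.1]
```

The pin is past 20 mm with no resistance, so this terminal is open. I'll carry on in.

```bash
python3 -m jog '[{"tx":-0.169,"ty":0,"tz":0.363,"roll":0,"jaw":0},{"tx":-0.169,"ty":0,"tz":0.363,"roll":0,"jaw":0},{"tx":0,"ty":0,"tz":0,"roll":0,"jaw":0},{"tx":0,"ty":0,"tz":0,"roll":0,"jaw":0}]'| grep -E "force"
python3 d.py 2
python3 -m jog '[{"tx":-0.169,"ty":0,"tz":0.363,"roll":0,"jaw":0},{"tx":-0.169,"ty":0,"tz":0.363,"roll":0,"jaw":0},{"tx":0,"ty":0,"tz":0,"roll":0,"jaw":0},{"tx":0,"ty":0,"tz":0,"roll":0,"jaw":0}]'| grep -E "force"
python3 d.py 2
python3 -m jog '[{"tx":-0.127,"ty":0,"tz":0.272,"roll":0,"jaw":0},{"tx":0,"ty":0,"tz":0,"roll":0,"jaw":0},{"tx":0,"ty":0,"tz":0,"roll":0,"jaw":0}]'| grep -E "force"
python3 d.py 2
```

```text
force: [1.6, -0.7, -1.6]
grasp_force: 30.0
t 17.85 tip in hole frame mm x,y,z [  0.2   0.2 -28.8] F xyz panel [ 0.8 -0.6 -2.2]
force: [-2.3, -1.4, 2.4]
grasp_force: 30.0
t 18.25 tip in hole frame mm x,y,z [ -0.2   0.1 -36.3] F xyz panel [-1.1 -1.6  3.1]
force: [-7.6, -1.8, 16.4]
grasp_force: 30.0
t 18.55 tip in hole frame mm x,y,z [ -1.1   0.2 -37. ] F xyz panel [ 0.1 -2.2 18. ]
```

Run:
```python
from h import *
b=snap("scene");a=snap("side");P=[]
for n,c in(("scene",b),("side",a)):
    r,q=proj(c,[.5736,.117,.09]).astype(int);r0=r-30;P.append(cv2.resize(c["img"][r0:r0+60,q-30:q+30],(400,400),interpolation=2))
cv2.imwrite("pics/home.png",np.hstack(P)[:,:,::-1])
```

```text
(no output)
```

View pics/home.png

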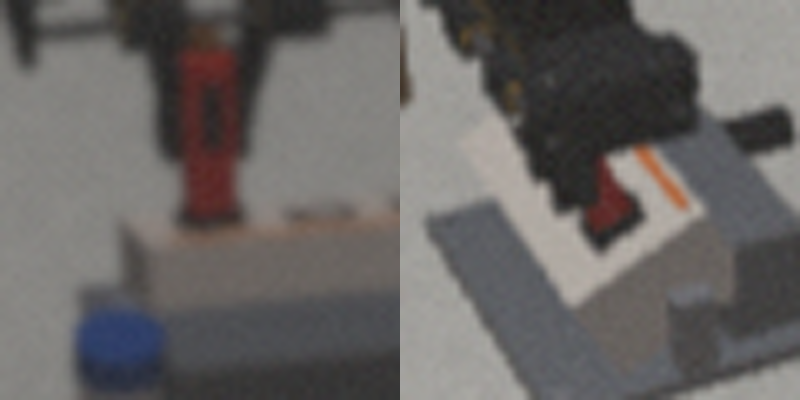

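The collar sits flush on the white face in both crops, with no brass showing. I'll ease the push, open the gripper and rise.

```bash
python3 -m jog '[{"tx":0.06,"ty":0,"tz":-0.14,"roll":0,"jaw":0},{"tx":0,"ty":0,"tz":0,"roll":0,"jaw":0},{"tx":0,"ty":0,"tz":0,"roll":0,"jaw":0.35},{"tx":0,"ty":0,"tz":0,"roll":0,"jaw":0.5},{"tx":0,"ty":0,"tz":0,"roll":0,"jaw":0.7},{"tx":0,"ty":0,"tz":0,"roll":0,"jaw":0.7},{"tx":0,"ty":0,"tz":0,"roll":0,"jaw":0.7},{"tx":0,"ty":0,"tz":0,"roll":0,"jaw":0.7}]'| grep -E "force|open"
python3 -m jog '[{"tx":0,"ty":0,"tz":0,"roll":0,"jaw":0.7},{"tx":0,"ty":0,"tz":0,"roll":0,"jaw":0.7},{"tx":0,"ty":0,"tz":-1,"roll":0,"jaw":0.7},{"tx":0,"ty":0,"tz":-3,"roll":0,"jaw":0.7},{"tx":0,"ty":0,"tz":-4,"roll":0,"jaw":0.7},{"tx":0,"ty":0,"tz":-4,"roll":0,"jaw":0.7},{"tx":0,"ty":0,"tz":0,"roll":0,"jaw":0.7},{"tx":0,"ty":0,"tz":0,"roll":0,"jaw":0.7}]'| grep -E "pos|force|open"
python3 - <<'E'
from h import *
b=snap("scene");a=snap("side");P=[]
for n,c in(("scene",b),("side",a)):
    r,q=proj(c,[.5736,.117,.09]).astype(int);r0=r-40;P.append(cv2.resize(c["img"][r0:r0+80,q-40:q+40],(400,400),interpolation=2))
cv2.imwrite("pics/end.png",np.hstack(P)[:,:,::-1])
E
```

```text
force: [-0.3, -0.9, -0.4]
opening: 0.668
grasp_force: 0.0
position: [0.5535, 0.1186, 0.2447]
force: [-0.1, 0.4, -0.2]
opening: 0.699
grasp_force: 0.0
```

View pics/end.png

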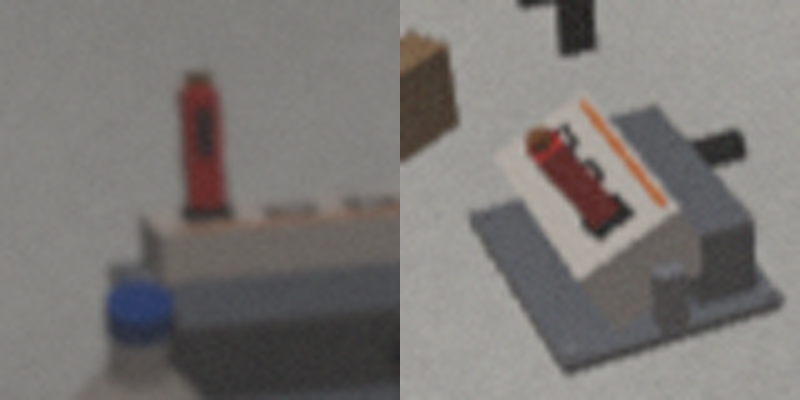

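The tester stands free and square in the terminal with its collar flush, and the gripper is clear of it. Handing in.

```bash
python3 -c "from rig import *;print(hand_in())"
```

```text
the job is handed in; nothing more can be done
None
```

The tester is pushed home in the open terminal (hole 2, the first one I tried), with its collar flush and the gripper released and clear; I handed the job in at about 20 s but got no verdict back.

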